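# Find the rattling transit case and hold it out

## Task

In one of the three identical sealed transit cases the steel weight has come loose: pick the cases up one at a time and shake or tip them end to end until you find the one that rattles, setting any sound case back upright where it stood. Hold the rattling case out level, window up, centred some 10 to 20 cm above the round rubber disc, and finish while still holding it there. Leave the other things on the table where they are.

Things in the scene. Friction and masses are not known exactly. Their poses are not given: they have to be found in the camera images.
- case_1: transit case 1 as a whole; origin at the centre of its underside, axes as those of its centre point. In two of the cases a hidden stud locks the steel weight inside; in one, any of the three, it is loose and can run end to end
- case_1_center (a point): Centre of one of three identical closed grey plastic cases with a clear sight window in the lid and a steel latch on each end: 84 long (x) x 46 wide (y) x 50 mm tall (z up, window on top), about 0.45 kg, does not open. The point is half-way up (25 mm above its underside). Flat sides: grasp across the 46 mm width, near mid height
- weight_1 (a joint): Place (rad) of the 30x30 mm, 0.18 kg steel weight seen in case 1's window, on a track crowned along the case's x: 0 = middle, all start there; 0.19 / -0.19 = at its +x / -x end, 17 mm off. Locked: stays within 0.04. Loose: leaves the middle if the case is tipped end-down over 5 degrees or jerked lengthwise, then lies at that end even when level; 20 degrees the other way sends it across
- case_2: transit case 2 as a whole; origin at the centre of its underside, axes as those of its centre point. In two of the cases a hidden stud locks the steel weight inside; in one, any of the three, it is loose and can run end to end
- case_2_center (a point): Centre of one of three identical closed grey plastic cases with a clear sight window in the lid and a steel latch on each end: 84 long (x) x 46 wide (y) x 50 mm tall (z up, window on top), about 0.45 kg, does not open. The point is half-way up (25 mm above its underside). Flat sides: grasp across the 46 mm width, near mid height
- weight_2 (a joint): Place (rad) of the 30x30 mm, 0.18 kg steel weight seen in case 2's window, on a track crowned along the case's x: 0 = middle, all start there; 0.19 / -0.19 = at its +x / -x end, 17 mm off. Locked: stays within 0.04. Loose: leaves the middle if the case is tipped end-down over 5 degrees or jerked lengthwise, then lies at that end even when level; 20 degrees the other way sends it across
- case_3: transit case 3 as a whole; origin at the centre of its underside, axes as those of its centre point. In two of the cases a hidden stud locks the steel weight inside; in one, any of the three, it is loose and can run end to end
- case_3_center (a point): Centre of one of three identical closed grey plastic cases with a clear sight window in the lid and a steel latch on each end: 84 long (x) x 46 wide (y) x 50 mm tall (z up, window on top), about 0.45 kg, does not open. The point is half-way up (25 mm above its underside). Flat sides: grasp across the 46 mm width, near mid height
- weight_3 (a joint): Place (rad) of the 30x30 mm, 0.18 kg steel weight seen in case 3's window, on a track crowned along the case's x: 0 = middle, all start there; 0.19 / -0.19 = at its +x / -x end, 17 mm off. Locked: stays within 0.04. Loose: leaves the middle if the case is tipped end-down over 5 degrees or jerked lengthwise, then lies at that end even when level; 20 degrees the other way sends it across
- disc_center (a point): Middle of the upper face of the inspection spot: a flat round rubber disc, 88 mm across and 9 mm thick, fixed flat on the table behind the cases
- steel_block: bystander, loose: bare steel disc, 60 mm across, 14 mm thick; origin at the centre of its underside
- duro_d: bystander, loose: round dial hand gauge with a foot, 98x59x25 mm; origin at the centre of its underside
- thick_gauge: bystander, loose: black pocket gauge with keys, 127x68x29 mm; origin at the centre of its underside

How it is judged:
On the way:
1. the rattling case, lifted off the table, has had its loose weight run to an end (((height (world z) of case_1_center above 0.05 m and (value of joint weight_1 above 0.12 rad or value of joint weight_1 below -0.12 rad)) or (height (world z) of case_2_center above 0.05 m and (value of joint weight_2 above 0.12 rad or value of joint weight_2 below -0.12 rad)) or (height (world z) of case_3_center above 0.05 m and (value of joint weight_3 above 0.12 rad or value of joint weight_3 below -0.12 rad)))), for 0.1 s.
At the end, for the whole second after the job is handed in: The case with the loose weight (over 0.07 rad, some 6 mm, off its middle) is held in the fingers, still, tilted under 0.2 rad, its centre within 40 mm of the disc centre seen from above and 90 to 260 mm above the table; the other two stand upright on the table within 60 mm of their starts ((((value of joint weight_1 above 0.07 rad or value of joint weight_1 below -0.07 rad) and height (world z) of case_1_center between 0.09 and 0.26 m and horizontal distance between case_1_center and disc_center below 0.04 m and angle between case_1_center's own z axis and vertical below 0.2 rad and contact force between case_1 and the fingers above 1 N and linear speed of case_1 below 0.03 m/s and height (world z) of case_2_center between 0.02 and 0.03 m and angle between each of case_2_center, case_3_center's own z axis and vertical below 0.08 rad and distance of each of case_2_center, case_3_center from where it was at the start of the episode below 0.06 m and height (world z) of case_3_center between 0.02 and 0.03 m) or ((value of joint weight_2 above 0.07 rad or value of joint weight_2 below -0.07 rad) and height (world z) of case_2_center between 0.09 and 0.26 m and horizontal distance between case_2_center and disc_center below 0.04 m and angle between case_2_center's own z axis and vertical below 0.2 rad and contact force between case_2 and the fingers above 1 N and linear speed of case_2 below 0.03 m/s and height (world z) of case_1_center between 0.02 and 0.03 m and angle between each of case_1_center, case_3_center's own z axis and vertical below 0.08 rad and distance of each of case_1_center, case_3_center from where it was at the start of the episode below 0.06 m and height (world z) of case_3_center between 0.02 and 0.03 m) or ((value of joint weight_3 above 0.07 rad or value of joint weight_3 below -0.07 rad) and height (world z) of case_3_center between 0.09 and 0.26 m and horizontal distance between case_3_center and disc_center below 0.04 m and angle between case_3_center's own z axis and vertical below 0.2 rad and contact force between case_3 and the fingers above 1 N and linear speed of case_3 below 0.03 m/s and height (world z) of case_1_center between 0.02 and 0.03 m and angle between each of case_1_center, case_2_center's own z axis and vertical below 0.08 rad and distance of each of case_1_center, case_2_center from where it was at the start of the episode below 0.06 m and height (world z) of case_2_center between 0.02 and 0.03 m))); the arm keeps its last pose, push and grip.
It fails at once if the steel_block is pushed more than 30 mm (distance of steel_block from where it was at the start of the episode above 0.03 m).
It fails at once if the duro_d is pushed more than 30 mm (distance of duro_d from where it was at the start of the episode above 0.03 m).
It fails at once if the thick_gauge is pushed more than 30 mm (distance of thick_gauge from where it was at the start of the episode above 0.03 m).
It also fails if it takes over 72 s, if anything falls off the work surface, if the arm or the gripper's body presses on something with over 40 N, if the wrist force passes 120 N, or if a joint passes its speed limit or range.

## Robot

A 6-joint arm with a two-finger parallel gripper is mounted at the origin on a cart in front of the work surface, level with it; the furniture and walls round the work are solid. World frame = base frame: x ahead of the robot, y to its left, z up, the work surface at z = 0. Lengths are in m, angles in rad, forces in N, time in s.
With the tool pointing down it reaches from about 0.4 to 0.825 m from the base axis. Payload 7 kg.
Tool frame: the origin (TCP) lies at the very end of the fingers, on their centre line; the grasp point (between the pads) lies 19 mm behind it (env.grip_point_offset is the distance from the TCP to the grasp point, in m); z points along the fingers, y is the line along which they close (so a half turn about z gives the same grasp; the last joint's range is limited). The gripper opens to 85 mm and grips with 20 to 120 N. Pads are 22 mm wide; open, the fingers measure 114 mm over their backs; the gripper's body (76 mm by 85 mm) begins 54 mm behind the grasp point. The pads swing forward as they close: fully open they stand 13 mm farther back than shut.
Start: joints at [1.579, 0.359, 0.012, 0, -1.224, -0.288], TCP at [0.186, 0.649, 0.231] pointing down, gripper open.
Joint ranges: [-3.07, 3.07], [-1.43, 2.12], [-1.02, 1.25], [-3.03, 1.67], [-3.05, -0], [-3.03, 3.03]. Speed limits (rad/s): [2.39, 2.39, 3.01, 3.14, 3.14, 3.14].

## Interface

Orientations are given as a 3x3 rotation matrix whose columns are the frame's x, y, z axes.
In Python, from station import env gives the robot as it stands.
- The arm moves only by the tool move_arm, never from a script. Its argument "moves" is one flat list of numbers, 4 for each row, row after row: the shift along the tool's x, y, z in mm, then the turn about the tool's z in degrees. A call has exactly 5 rows; each row is the pose to reach, as a shift and turn from the pose commanded when the call began, along the tool's axes at that moment; what a row does not reach only later rows make up. A row lasts 1/8 s, in which the tool goes at most 62.5 mm and 10.7 degrees, less where a joint would pass 70% of its speed; a pose out of reach is approached as far as the arm can. A call with a gripper value outside its range is refused whole. "jaw" is the finger opening in mm, from 0 to 85.4, set as the call begins (left out, the last holds). The fingers move at their own pace and stop on an object; the grip force is fixed at half the most. Time passes only in rows, so rows that repeat a pose let the fingers close, or fill a call up. It gives the time, the measured TCP pose, the force, the opening and the grip force at its end, in the units of the state.
- env.get_state(): the state, without advancing time (a new reading comes with each control period).
- env.read_camera(name): name is "side" or "top" or "wrist"; returns (picture, depth): 384x512x3 uint8, red, green, blue; 384x512 float32, m along the optical axis (not along the pixel's ray), 0 where there is no reading.
- env.camera_info(name): a dict with "fx", "fy", "cx", "cy" (pixels), "R" (3x3) and "t" (3): a world point X has camera coordinates R X + t; the wrist camera has in their place "mount" (4x4, takes a point from camera to tool coordinates, whose origin is the TCP and whose axes are the flange's). Camera axes: x right, y down, z forward; pixel columns grow to the right and rows downward; lengths in m; the calibration is good to about 2 mm. A picture is of the moment at which its call begins: read the wrist's pose just before it. camera_info takes no time and is no camera call.
- env.finish_job(): hands the job in; it is judged then, once.
The state is a dict: "time_s": time; "qpos": joint angles; "qvel": joint speeds; "tau": joint torques, N m; "ee_pos": TCP position; "orientation": TCP orientation; "force": force on the tool from outside, world axes, zero at the start; "wrist_torque": the same for the moment, N m; "finger_gap": finger opening in m; "grasp_force": force on a finger pad.
Only numpy, scipy, OpenCV 4.12 (cv2) and the standard library are available. Lean on these libraries where they do the work, as an engineer would, in place of code of your own. Each camera call takes 0.05 s, during which the arm holds its last target. There are 200 camera calls.

## Working session

There is one attempt and no reset: what is moved stays moved. The work goes in short steps, Python scripts to look and compute and a tool call to move; the robot and the scene stay as the last step left them, time stands still between calls to the robot, and variables do not carry over. Pictures are saved under pics/ and viewed, at most 10 in all, crops included, and the job is handed in when it is done.

Besides the shell and the picture viewer there is one more tool, called after "Emit:" by a JSON object that holds its "name" and its "arguments". move_arm: Moves the arm, as the interface text tells. Its arguments: {"type":"object","properties":{"moves":{"type":"array","items":{"type":"number"}},"jaw":{"type":"number"}},"required":["moves"]}

```bash
mkdir -p pics
python3 - <<'E'
from station import env
import cv2,numpy as np
s=env.get_state();print(s['time_s'],s['ee_pos'],s['orientation'].round(3) if hasattr(s['orientation'],'round') else s['orientation'])
p,d=env.read_camera('top');cv2.imwrite('pics/top0.png',p[:,:,::-1]);np.save('d0.npy',d)
p2,_=env.read_camera('side');cv2.imwrite('pics/side0.png',p2[:,:,::-1])
for n in('top','side','wrist'):print(env.camera_info(n))
E
```

```text
0.0 [0.18628878 0.64828829 0.23034681] [[ 0.961 -0.276 -0.   ]
 [-0.276 -0.961 -0.002]
 [ 0.     0.002 -1.   ]]
{'fx': 487.54035197886446, 'fy': 487.54035197886446, 'cx': 256.620275083078, 'cy': 196.3146908738004, 'R': array([[ 0.01685718, -0.99971185,  0.01708975],
       [-0.98333633, -0.01967055, -0.18072832],
       [ 0.18101241, -0.0137584 , -0.98338457]]), 't': array([-0.05879746,  0.5627737 ,  0.82210242])}
{'fx': 346.987224800994, 'fy': 346.987224800994, 'cx': 261.1166793274601, 'cy': 195.82985072125055, 'R': array([[-0.9936832 , -0.1121825 , -0.00296398],
       [-0.07569103,  0.68948336, -0.72033573],
       [ 0.08285268, -0.71556116, -0.69361924]]), 't': array([0.56705634, 0.11185203, 0.79455676])}
{'fx': 282.5601572940581, 'fy': 282.5601572940581, 'cx': 255.00222355524434, 'cy': 194.68601483154595, 'mount': array([[-4.82582694e-04, -9.60887564e-01, -2.76938362e-01,
         7.08441655e-02],
       [ 9.99999526e-01, -2.29397400e-04, -9.46627095e-04,
        -2.63884411e-04],
       [ 8.46073264e-04, -2.76938687e-01,  9.60887219e-01,
        -1.42545804e-01],
       [ 0.00000000e+00,  0.00000000e+00,  0.00000000e+00,
         1.00000000e+00]])}
```

View pics/top0.png

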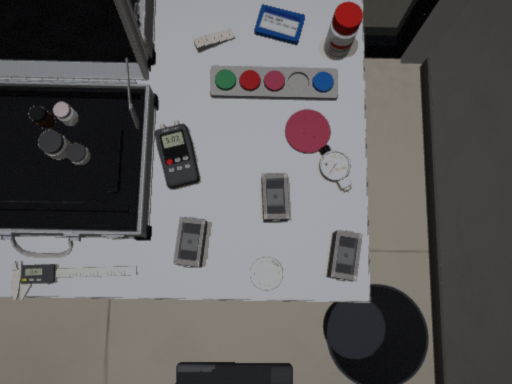

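View pics/side0.png

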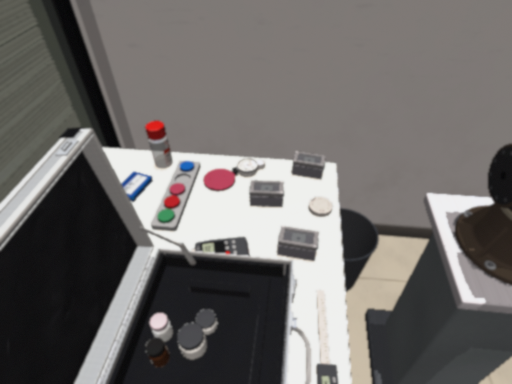

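The top view shows the cases at about (190,242), (276,197) and (346,255), and the red disc at (307,131). The bystanders are the dial gauge (335,168), the black gauge (177,156) and the steel disc (267,273). A large open equipment case stands to the left of x≈150.

```bash
cat > h.py <<'E'
import numpy as np,cv2
from station import env
def cloud(d,c,u0,u1,v0,v1):
    v,u=np.mgrid[v0:v1,u0:u1];z=d[v0:v1,u0:u1]
    P=np.stack([(u-c['cx'])*z/c['fx'],(v-c['cy'])*z/c['fy'],z],-1).reshape(-1,3)
    P=P[P[:,2]>0]
    return (P-c['t'])@c['R']
def rect(P,lo,hi):
    Q=P[(P[:,2]>lo)&(P[:,2]<hi)]
    return len(Q),Q[:,2].mean().round(4),cv2.minAreaRect((Q[:,:2]*1000).astype(np.float32))
E
python3 - <<'E'
from h import *
d=np.load('d0.npy');c=env.camera_info('top')
for n,(u,v,r) in dict(A=(190,242,34),B=(276,197,34),C=(346,255,34)).items():
    print(n,rect(cloud(d,c,u-r,u+r,v-r,v+r),.043,.06))
for n,b,z in(('disc',(280,334,104,158),.004),('steel',(245,290,250,295),.008),('dial',(315,357,144,195),.008),('gauge',(155,203,118,190),.008),('tray',(205,345,60,102),.01),('lid',(100,160,0,245),.03)):
    print(n,rect(cloud(d,c,*b),z,.5))
E
```

```text
A (1273, np.float64(0.0493), ((481.234619140625, 69.49481964111328), (46.6445198059082, 87.00550842285156), 84.41030883789062))
B (1187, np.float64(0.0493), ((565.2664794921875, -81.60025787353516), (85.78677368164062, 46.172420501708984), 2.945145606994629))
C (1274, np.float64(0.0494), ((462.0388488769531, -207.96827697753906), (46.891841888427734, 86.6756820678711), 81.21294403076172))
disc (1697, np.float64(0.0098), ((700.52392578125, -147.24380493164062), (91.60872650146484, 107.95613861083984), 88.9571304321289))
steel (858, np.float64(0.0143), ((429.4363708496094, -68.44515228271484), (57.630985260009766, 58.31501007080078), 1.0736491680145264))
dial (1030, np.float64(0.0211), ((631.0156860351562, -194.7520294189453), (100.3687744140625, 58.690818786621094), 9.17664909362793))
gauge (2104, np.float64(0.0255), ((649.2745971679688, 104.50653839111328), (127.49681091308594, 65.54991912841797), 15.18431282043457))
tray (3615, np.float64(0.0186), ((799.06103515625, -78.53400421142578), (64.6962661743164, 249.8726806640625), 0.3583039343357086))
lid (10250, np.float64(0.0879), ((719.1793823242188, 200.24839782714844), (102.7394027709961, 474.7366027832031), 89.77272033691406))
```

Run:
```python
from h import *
d=np.load('d0.npy');c=env.camera_info('top')
P=cloud(d,c,0,512,0,384)
for x0 in np.arange(.2,1.1,.1):
  print(round(x0,1),[ (round(float(np.percentile(Q[:,2],99)),2) if len(Q) else None) for y0 in np.arange(-.3,.6,.1) for Q in [P[(P[:,0]>x0)&(P[:,0]<x0+.1)&(P[:,1]>y0)&(P[:,1]<y0+.1)]]])
Q=cloud(d,c,280,334,104,158)
p,_=env.read_camera('top');h=cv2.cvtColor(p,cv2.COLOR_RGB2HSV)
m=((h[...,0]>165)|(h[...,0]<8))&(h[...,1]>120);mm=np.zeros_like(m);mm[105:160,278:335]=m[105:160,278:335]
v,u=np.nonzero(mm);z=d[v,u];X=(np.stack([(u-c['cx'])*z/c['fx'],(v-c['cy'])*z/c['fy'],z],-1)-c['t'])@c['R']
print(len(v),cv2.minEnclosingCircle((X[:,:2]*1000).astype(np.float32)),X.mean(0))
```

```text
0.2 [-0.45, -0.74, -0.74, -0.74, -0.74, -0.74, -0.74, -0.74, -0.74]
0.3 [0.0, 0.0, 0.0, 0.0, 0.0, 0.0, 0.01, 0.0, -0.74]
0.4 [0.05, 0.05, 0.02, 0.05, 0.08, 0.08, 0.08, 0.0, None]
0.5 [0.05, 0.05, 0.05, 0.05, 0.08, 0.07, 0.07, 0.05, None]
0.6 [0.03, 0.03, 0.05, 0.03, 0.1, 0.07, 0.08, 0.03, None]
0.7 [0.02, 0.03, 0.03, 0.03, 0.28, 0.12, 0.13, 0.1, None]
0.8 [0.13, 0.13, 0.03, 0.03, 0.25, 0.25, 0.24, 0.12, None]
0.9 [0.13, 0.02, 0.02, 0.01, 0.1, 0.03, None, None, None]
1.0 [None, None, None, None, None, None, None, None, None]
1476 ((573.822509765625, -99.34666442871094), 179.63619995117188) [ 0.70101216 -0.14470329  0.01188497]
```

Emit:
{"name": "move_arm", "arguments": {"moves": [40, 47, 0, -2, 80, 94, 0, -4, 121, 142, 0, -6, 161, 189, 0, -8, 201, 236, 0, -10]}}

```text
time_s: 0.78
ee_pos: [0.3148, 0.3643, 0.2313]
orientation: [[0.995, -0.103, 0.0], [-0.103, -0.995, 0.0], [0.0, -0.0, -1.0]]
force: [0.4, 0.3, 0.2]
finger_gap: 0.0853
grasp_force: 0.0
```

Emit:
{"name": "move_arm", "arguments": {"moves": [35, 49, 0, 0, 70, 99, 0, 0, 105, 148, 0, 0, 139, 197, 20, 0, 173, 245, 45, 0], "jaw": 70}}

```text
time_s: 1.4
ee_pos: [0.4608, 0.1044, 0.1872]
orientation: [[0.994, -0.105, 0.002], [-0.105, -0.994, 0.001], [0.002, -0.001, -1.0]]
force: [0.8, 0.2, -0.1]
finger_gap: 0.0703
grasp_force: 0.0
```

Run:
```python
from h import *
s=env.get_state();print(s['time_s'],s['ee_pos'])
p,_=env.read_camera('wrist');cv2.imwrite('pics/w1.png',p[:,:,::-1])
```

```text
1.4 [0.46084601 0.10444731 0.18719033]
```

View pics/w1.png

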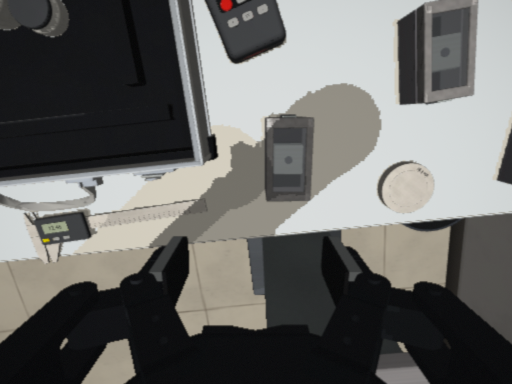

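Emit:
{"name": "move_arm", "arguments": {"moves": [23, 33, 30, 0, 23, 33, 80, 0, 23, 33, 130, 0, 23, 33, 165, 0, 23, 33, 179, 0]}}

```text
time_s: 2.08
ee_pos: [0.4782, 0.0701, 0.0062]
orientation: [[0.994, -0.105, -0.003], [-0.105, -0.994, -0.002], [-0.003, 0.002, -1.0]]
force: [-0.3, -0.2, -0.3]
finger_gap: 0.0698
grasp_force: 0.0
```

Emit:
{"name": "move_arm", "arguments": {"moves": [0, 0, 0, 0, 0, 0, 0, 0, 0, 0, 0, 0, 0, 0, 0, 0, 0, 0, 0, 0], "jaw": 30}}

```text
time_s: 2.7
ee_pos: [0.4796, 0.0711, 0.0087]
orientation: [[0.994, -0.105, 0.001], [-0.105, -0.994, 0.001], [0.001, -0.001, -1.0]]
force: [-2.6, 0.9, 5.8]
finger_gap: 0.0451
grasp_force: 63.1
```

Emit:
{"name": "move_arm", "arguments": {"moves": [0, 0, -55, 0, 0, 0, -110, 0, 55, 0, -110, 0, 0, 0, -110, 0, 0, 0, -110, 0]}}

```text
time_s: 3.32
ee_pos: [0.4751, 0.0693, 0.1156]
orientation: [[0.994, -0.107, -0.007], [-0.107, -0.994, -0.002], [-0.007, 0.003, -1.0]]
force: [5.0, -0.8, -5.4]
finger_gap: 0.0458
grasp_force: 65.8
```

```bash
cat >> h.py <<'E'
def look(name,cam='top',c=None):
    s=env.get_state();p,d=env.read_camera(cam)
    if c:p=p[c[2]:c[3],c[0]:c[1]];p=cv2.resize(p,None,fx=4,fy=4,interpolation=cv2.INTER_CUBIC)
    cv2.imwrite('pics/'+name,p[:,:,::-1]);print(s['time_s'],s['ee_pos']);return p,d
E
python3 - <<'E'
from h import *
p,_=look('w2.png','wrist');q,_=look('t2.png','top',(130,260,190,290))
E
```

```text
3.325 [0.47506411 0.06931319 0.11558184]
3.375 [0.47724939 0.07004969 0.11683236]
```

View pics/w2.png

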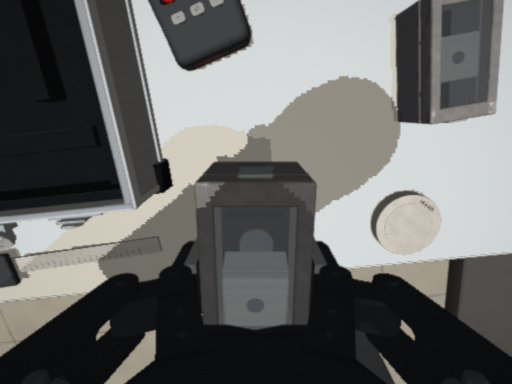

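Run:
```python
from h import *
c=env.camera_info('wrist');M=np.linalg.inv(c['mount'])
for x in(-42,-32,-17,-2,0,17,32,42):
  for z in(-42,-30,-15):
    X=M@np.array([x/1e3,0,z/1e3,1]);print(x,z,(c['fx']*X[0]/X[2]+c['cx']).round(),(c['fy']*X[1]/X[2]+c['cy']).round())
```

```text
-42 -42 256.0 373.0
-42 -30 256.0 351.0
-42 -15 256.0 329.0
-32 -42 256.0 355.0
-32 -30 256.0 335.0
-32 -15 256.0 314.0
-17 -42 256.0 327.0
-17 -30 256.0 308.0
-17 -15 256.0 289.0
-2 -42 256.0 297.0
-2 -30 256.0 280.0
-2 -15 256.0 263.0
0 -42 256.0 293.0
0 -30 256.0 276.0
0 -15 256.0 260.0
17 -42 256.0 255.0
17 -30 256.0 242.0
17 -15 256.0 229.0
32 -42 256.0 220.0
32 -30 256.0 209.0
32 -15 256.0 199.0
42 -42 256.0 194.0
42 -30 256.0 186.0
42 -15 256.0 178.0
```

View pics/t2.png

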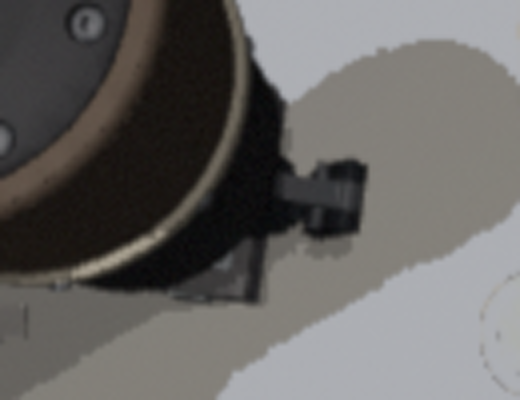

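The weight's dot is at row 305, which projects to about 17 mm toward the −x end. The weight spans roughly x = −32…−2 mm, so case A rattles. I'll carry it to the disc.

Emit:
{"name": "move_arm", "arguments": {"moves": [12, 10, -10, 0, 36, 28, -20, 0, 68, 53, -20, 0, 102, 80, -20, 0, 136, 107, -20, 0]}}

```text
time_s: 4.05
ee_pos: [0.6055, -0.0518, 0.1391]
orientation: [[0.994, -0.105, 0.002], [-0.105, -0.994, 0.0], [0.002, -0.0, -1.0]]
force: [3.9, 0.0, -4.0]
finger_gap: 0.0455
grasp_force: 64.6
```

Emit:
{"name": "move_arm", "arguments": {"moves": [34, 26, 0, 0, 65, 51, 0, 0, 89, 69, 0, 0, 103, 81, 0, 0, 109, 85, 0, 0]}}

```text
time_s: 4.68
ee_pos: [0.7037, -0.1478, 0.1381]
orientation: [[0.994, -0.107, 0.0], [-0.107, -0.994, -0.0], [0.0, 0.0, -1.0]]
force: [-0.7, 0.3, -4.5]
finger_gap: 0.0452
grasp_force: 67.6
```

Emit:
{"name": "move_arm", "arguments": {"moves": [0, 0, 0, 0, 0, 0, 0, 0, 0, 0, 0, 0, 0, 0, 0, 0, 0, 0, 0, 0]}}

```text
time_s: 5.3
ee_pos: [0.7027, -0.1456, 0.1382]
orientation: [[0.995, -0.105, 0.0], [-0.105, -0.995, 0.0], [0.0, -0.0, -1.0]]
force: [0.5, -1.1, -4.2]
finger_gap: 0.0454
grasp_force: 69.5
```

Run:
```python
from h import *
look('w3.png','wrist');look('s3.png','side')
```

```text
5.3 [ 0.70273309 -0.14561116  0.1382182 ]
5.35 [ 0.70277414 -0.14564409  0.13815707]
```

View pics/w3.png

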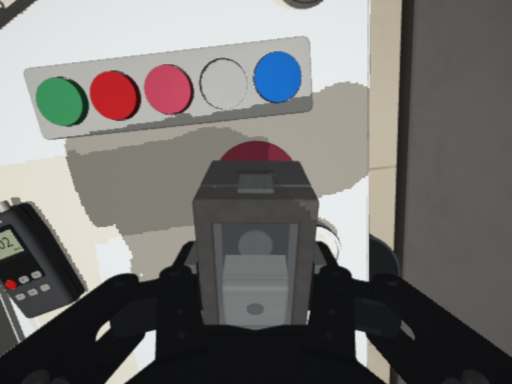

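View pics/s3.png

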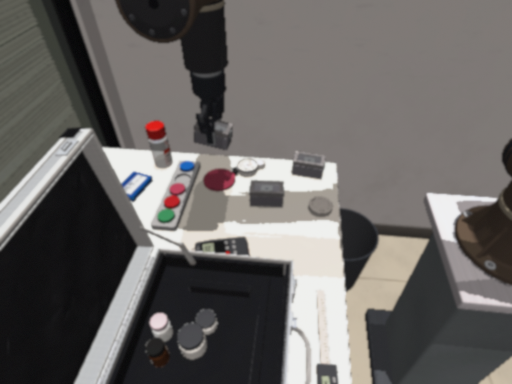

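Run:
```python
from h import *
c=env.camera_info('wrist');p,d=env.read_camera('wrist')
for v in range(166,330,8):
  z=d[v,240];X=c['mount']@np.array([(240-c['cx'])*z/c['fx'],(v-c['cy'])*z/c['fy'],z,1]);print(v,p[v,240],(X[:3]*1000).round(1))
s=env.get_state();print(s['force'],s['grasp_force'],s['qvel'])
```

```text
166 [53 52 54] [46.6 -7.5 -8.3]
174 [49 51 52] [ 46.1  -6.6 -24.8]
182 [69 70 69] [ 44.7  -6.2 -33.7]
190 [73 75 73] [ 43.3  -5.9 -40.5]
198 [56 54 53] [ 41.4  -5.7 -44.6]
206 [73 72 70] [ 39.6  -5.5 -48.3]
214 [73 72 71] [ 36.4  -5.6 -47.6]
222 [73 71 70] [ 32.8  -5.7 -46.4]
230 [66 67 70] [ 28.5  -5.9 -43.6]
238 [80 82 85] [ 25.3  -6.  -43.7]
246 [90 94 97] [ 21.9  -6.  -43.7]
254 [84 86 88] [ 17.9  -6.1 -42.5]
262 [111 114 113] [ 13.4  -6.3 -40.9]
270 [111 115 114] [  9.8  -6.3 -40.9]
278 [113 117 116] [  5.5  -6.5 -39.8]
286 [118 122 122] [  1.5  -6.5 -39.7]
294 [116 119 119] [ -2.2  -6.6 -39.9]
302 [118 121 120] [ -7.6  -6.8 -37.9]
310 [118 121 121] [-11.6  -6.8 -38. ]
318 [118 121 119] [-16.8  -7.  -36.7]
326 [89 89 92] [-22.1  -7.1 -35.5]
[-3.89739201  1.3729677  -1.70609062] 69.64097541756928 [-0.00202938  0.00020701 -0.00303862  0.00154212  0.00226856  0.04887257]
```

The depth profile shows the case pitched about 0.15 rad, with its −x end low; it slipped in the pads during the jerk. I'll set it on the disc to level it, then regrip nearer its shifted centre of mass.

Emit:
{"name": "move_arm", "arguments": {"moves": [0, -4, 35, 0, 0, -4, 70, 0, 0, -4, 95, 0, 0, -4, 108, 0, 0, -4, 112, 0]}}

```text
time_s: 6.08
ee_pos: [0.7031, -0.142, 0.0255]
orientation: [[0.994, -0.105, -0.001], [-0.105, -0.994, -0.0], [-0.001, 0.0, -1.0]]
force: [-3.2, 0.9, -4.3]
finger_gap: 0.0454
grasp_force: 68.5
```

Emit:
{"name": "move_arm", "arguments": {"moves": [0, 0, 2, 0, 0, 0, 4, 0, 0, 0, 6, 0, 0, 0, 7, 0, 0, 0, 7, 0]}}

```text
time_s: 6.7
ee_pos: [0.7057, -0.1421, 0.0236]
orientation: [[0.995, -0.104, 0.006], [-0.104, -0.995, -0.001], [0.006, 0.0, -1.0]]
force: [-2.6, 2.3, 13.7]
finger_gap: 0.0453
grasp_force: 72.4
```

Emit:
{"name": "move_arm", "arguments": {"moves": [0, 0, 0, 0, 0, 0, 0, 0, 0, 0, 0, 0, -3, 0, 0, 0, -6, 0, 0, 0], "jaw": 58}}

```text
time_s: 7.32
ee_pos: [0.6969, -0.1413, 0.0188]
orientation: [[0.994, -0.105, -0.0], [-0.105, -0.994, -0.0], [-0.0, 0.0, -1.0]]
force: [0.3, -0.1, -0.7]
finger_gap: 0.058
grasp_force: 0.0
```

Emit:
{"name": "move_arm", "arguments": {"moves": [0, 0, 0, 0, 0, 0, 0, 0, 0, 0, 0, 0, 0, 0, 0, 0, 0, 0, 0, 0], "jaw": 30}}

```text
time_s: 7.95
ee_pos: [0.6971, -0.1412, 0.019]
orientation: [[0.994, -0.105, -0.0], [-0.105, -0.994, 0.0], [-0.0, -0.0, -1.0]]
force: [-2.3, 2.4, 2.9]
finger_gap: 0.0452
grasp_force: 62.5
```

```bash
cat > chk.py <<'E'
from h import *
c=env.camera_info('wrist');p,d=env.read_camera('wrist')
for v in range(160,330,12):
  z=d[v,240];X=c['mount']@np.array([(240-c['cx'])*z/c['fx'],(v-c['cy'])*z/c['fy'],z,1]);print(v,p[v,240],(X[:3]*1000).round(1))
s=env.get_state();print(s['ee_pos'],s['force'],s['grasp_force'])
E
python3 chk.py
```

```text
160 [92 89 87] [ 54.4  -5.8 -39.1]
172 [71 69 68] [ 49.9  -5.8 -39.2]
184 [63 64 66] [ 45.2  -5.9 -38.8]
196 [63 65 67] [ 40.3  -6.  -38. ]
208 [63 64 67] [ 35.9  -6.  -39.6]
220 [87 90 92] [ 30.5  -6.2 -38.2]
232 [102 105 105] [ 25.8  -6.2 -39.3]
244 [101 104 104] [ 19.9  -6.4 -37.9]
256 [116 119 119] [ 14.8  -6.4 -38.4]
268 [115 119 117] [  8.8  -6.5 -37.6]
280 [112 116 115] [  2.9  -6.6 -37.3]
292 [113 116 116] [ -2.4  -6.7 -38.2]
304 [91 91 94] [ -9.   -6.8 -37.3]
316 [86 86 86] [-15.1  -6.9 -37.5]
328 [16 17 18] [ 10.3  -4.6 -73.6]
[ 0.69707383 -0.14115245  0.01907069] [-2.62465174  2.07889046  3.71505926] 62.50068314373493
```

Level again. Now a gentle lift.

Emit:
{"name": "move_arm", "arguments": {"moves": [0, 0, -5, 0, 0, 0, -20, 0, 0, 0, -42, 0, 0, 0, -66, 0, 0, 0, -85, 0]}}

```text
time_s: 8.62
ee_pos: [0.6976, -0.1414, 0.1058]
orientation: [[0.994, -0.105, 0.001], [-0.105, -0.994, -0.0], [0.001, -0.0, -1.0]]
force: [-0.4, 0.3, -3.6]
finger_gap: 0.0452
grasp_force: 61.9
```

Emit:
{"name": "move_arm", "arguments": {"moves": [2, 0, -15, 0, 4, 0, -26, 0, 5, 0, -32, 0, 5, 0, -34, 0, 5, 0, -34, 0]}}

```text
time_s: 9.25
ee_pos: [0.7019, -0.1417, 0.1374]
orientation: [[0.994, -0.105, -0.001], [-0.105, -0.994, 0.0], [-0.001, 0.0, -1.0]]
force: [0.3, -0.1, -4.7]
finger_gap: 0.0456
grasp_force: 62.0
```

```bash
python3 chk.py; python3 -c "
from h import *
look('w4.png','wrist')"
```

```text
160 [96 94 92] [ 54.4  -5.7 -39.6]
172 [74 73 71] [ 50.1  -5.8 -40.3]
184 [67 69 70] [ 45.1  -5.9 -38.4]
196 [67 69 70] [ 40.7  -6.  -39.4]
208 [67 67 70] [ 35.5  -6.1 -38.4]
220 [92 94 97] [ 30.5  -6.2 -38.3]
232 [108 110 110] [ 25.6  -6.2 -38.8]
244 [106 109 109] [ 19.9  -6.4 -37.9]
256 [122 126 125] [ 14.7  -6.4 -38.3]
268 [121 125 123] [  8.6  -6.6 -37.3]
280 [118 122 121] [  3.7  -6.6 -38.5]
292 [119 122 122] [ -2.2  -6.7 -38.5]
304 [96 97 99] [ -8.6  -6.8 -38. ]
316 [89 90 90] [-14.   -6.8 -38.9]
328 [18 19 20] [ 10.8  -4.6 -74.2]
[ 0.70182302 -0.14176693  0.13729441] [-0.65665385  0.0819099  -4.0272904 ] 61.95041701197624
9.3 [ 0.70182302 -0.14176693  0.13729441]
```

View pics/w4.png

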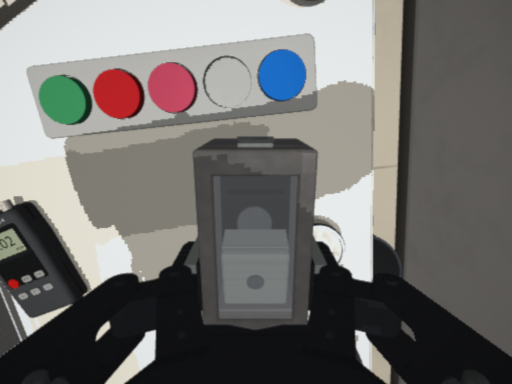

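The window (rows 175–320) shows the weight lying against the near (−x) end. The case is level, and its centre is about 13 mm from the disc's.

```bash
python3 -c "
from station import env
print(env.finish_job())"
```

```text
the job is handed in; nothing more can be done
None
```

I handed the job in with the rattling case (the left-hand one, the first I tried) held level about 15 cm above the rubber disc, its weight at one end; the other two cases were never touched. The hand-in returned no verdict.

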